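Fit the crank to the pasta machine and turn it

ROBOT

A 6-joint arm with a two-finger parallel gripper is mounted at the origin on a cart in front of the work surface, level with it; the furniture and walls round the work are solid. World frame = base frame: x ahead of the robot, y to its left, z up, the work surface at z = 0. Lengths are in m, angles in degrees, forces in N, time in s.
With the tool pointing down it reaches from about 0.35 to 0.875 m from the base axis. Payload 4.2 kg.
Tool frame: the origin (TCP) lies on the mounting face of the last link; the fingertips stand 182 mm ahead of it and the grasp point (between the pads) lies 164 mm ahead of it (r.tcp_to_grasp is the distance from the TCP to the grasp point, in m); z points along the fingers, y is the line along which they close (so a half turn about z gives the same grasp; the last joint's range is limited). The gripper opens to 87 mm and grips with 3 to 60 N. Pads are 19 mm wide; open, the fingers measure 117 mm over their backs; the gripper's body (75 mm by 190 mm) begins 51 mm behind the grasp point.
Start: joints at [-61.559, 22.042, 0.453, 0, -68.411, -14.817], TCP at [0.147, -0.607, 0.405] pointing down, gripper open.
Joint ranges: [-179.83, 179.83], [-69.29, 118.12], [-61.27, 80.66], [-181.25, 117.63], [-171.15, -9.14], [-177.46, 177.46]. Speed limits (degrees/s): [159.86, 159.86, 180, 180, 180, 180].

INTERFACE

Orientations are given as a 3x3 rotation matrix whose columns are the frame's x, y, z axes.
In Python, from station import sense, eyes, r gives the robot as it stands.
- The arm moves only by the tool jog_arm, never from a script. Its argument "increments" is a list of rows, each a list of 4 numbers: the shift along the tool's x, y, z normalised to -1 to 1, where 1 is 0.02 m, then the turn about the tool's z normalised to -1 to 1, where 1 is 0.08 rad. A call has 1 to 10 rows; each row shifts and turns the commanded pose from where the row before left it, along the tool's axes as they then stand; what a row does not reach is not made up. A row lasts 1/10 s, in which the tool goes at most 50 mm and 8.59 degrees, less where a joint would pass 70% of its speed; a pose out of reach is approached as far as the arm can. A call with a number of a shift or a turn outside -1 to 1 is refused whole. A call with a gripper value outside its range is refused whole. "grip" is the finger opening in mm, from 0 to 87, set as the call begins (left out, the last holds). The fingers move at their own pace and stop on an object; the grip force is fixed at half the most. Time passes only in rows, so rows that do not move let the fingers close. It gives the time, the measured TCP pose, the force, the opening and the grip force at its end, in the units of the state.
- sense(): the state, without advancing time (a new reading comes with each control period).
- eyes.capture(name): name is "side" or "top" or "wrist"; returns the picture (400x640x3 uint8, blue, green, red); there is no depth.
- eyes.get_calibration(name): a dict with "camera_matrix" (3x3 intrinsics, pixels), "R" (3x3) and "t" (3): a world point X has camera coordinates R X + t; the wrist camera has in their place "T_tool_cam" (4x4, takes a point from camera to tool coordinates, whose origin is the TCP and whose axes are the flange's). Camera axes: x right, y down, z forward; pixel columns grow to the right and rows downward; lengths in m; the calibration is good to about 2 mm. A picture is of the moment at which its call begins: read the wrist's pose just before it. get_calibration takes no time and is no camera call.
- r.finish_job(): hands the job in; it is judged then, once.
Trained networks look in the newest picture that a camera, given by its name, has taken for a name from the list of things; names that differ only in an ending like _2 or _b are one class to them, and where a whole thing is asked for, a point or a joint stands for the part that bears it (a point fixed in the world has none). Each returns a list of dicts, best first, with "conf" (0 to 1); they miss things now and then, are a little off and sometimes report something else, mostly with a low value. They report only what shows in the picture. A call takes as long as a camera call.
- eyes.spot_in(camera, name): "centre" ([x, y, z] in m, in world coordinates, good to about 4 mm: the middle of the surface that is visible of it).
- eyes.outline_of(camera, name): "mask" (400x640 bool, what is visible of it).
The state is a dict: "time_s": time; "joints": joint angles; "joint_velocities": joint speeds; "effort": joint torques, N m; "tcp_pos": TCP position; "ee_rot": TCP orientation; "wrist_force": force on the tool from outside, world axes, zero at the start; "moment": the same for the moment, N m; "gripper_width": opening from 0.0 (shut) to 1.0 (fully open); "gripper_force": force on a finger pad.
Only numpy, scipy, OpenCV 4.12 (cv2) and the standard library are available. Lean on these libraries where they do the work, as an engineer would, in place of code of your own. Each camera call takes 0.05 s, during which the arm holds its last target. There are 200 camera calls.

TASK

Fit the loose hand crank to the pasta machine: put its square shaft through the upper drive hole in the side of the machine and into the roller behind it until the arm is fully home against the side plate, without forcing it. Then, with the crank still fully home, push its wooden grip round until it hangs straight down, so that the rollers turn, and leave it there without knocking over the things standing round about.

Things in the scene. Friction and masses are not known exactly. Their poses are not given: they have to be found in the camera images.
- machine: Steel hand-cranked pasta machine, fixed: 224 mm along its y, 150 mm deep, 152 high (feed tray 175). Origin: centre of underside; x away from the robot, y along the rollers. Flat 12 mm side plate at its -y end, outer face at y = -105 mm, with two round 22 mm holes: the upper (drive_hole) is for the rollers; the lower, farther back, for a cutter, not used.
- drive_hole (a point): Mouth centre of the upper hole, on the plate's outer face, 110 mm up; axes as the machine's, the shaft goes in along +y. 22 mm in is the roller end: a square socket 15.8 mm wide, 50 deep. Its turn is not measured: the arm fits level or up to 29 deg above or below level (play some 7 deg); if not matched, the crank stops some 37 mm short of home. The roller is stiff (0.2 N m) and stays put.
- crank: Loose crank, 0.22 kg, lying flat. Origin: on the shaft axis at the shoulder (the arm's face that seats on the plate), 14 mm above the worktop at rest. Steel shaft 14 mm square along +y to 65 mm, last 8 mm tapered to 7 mm. Arm 8 mm thick (y -8 to 0), 28 mm wide in z, runs along -x to the grip at x = -75 mm. Fully home: origin at drive_hole, y axes agree.
- crank_grip (a point): Middle of the wooden grip, at x = -75, y = -58 mm of the crank, axes as the crank's. The grip runs along y from -14 to -102 mm, 22 mm thick in x and 28 mm in z, edges rounded; take it across its 22 mm.
- crank_tip (a point): Centre of the shaft's end, at y = 65 mm of the crank, axes as the crank's.
- egg_box: Bystander: grey egg box, 106 x 155 x 72 mm, lying on the chopping board. Origin: centre of its underside.
- salt_mill: Bystander: small glass salt shaker, 44 mm wide, 90 mm high. Origin: centre of its underside.
- tin: Bystander: food tin, 75 mm wide, 58 mm high. Origin: centre of its underside.
- mug: Bystander: mug with a handle, 84 mm wide, 91 mm high. Origin: centre of its underside.

How it is judged (in metres and radians):
On the way:
1. the crank is fully home in the upper drive hole (shoulder within 5 mm of the side plate), its grip not yet turned down (less than 55 mm below the hole) (y of crank in the frame of drive_hole above -0.005 m and distance between crank and drive_hole below 0.007 m and angle between the y axis of crank and the y axis of drive_hole, either way round below 0.12 rad and z of crank_grip in the frame of drive_hole above -0.055 m), for 0.2 s.
At the end, for the whole second after the job is handed in: The crank stands in the upper drive hole with its shoulder within 5 mm of the side plate and its shaft square to it (within 7 degrees), its grip hanging straight down (within about 28 degrees, that is at least 66 mm below the hole), at rest (y of crank in the frame of drive_hole above -0.005 m and distance between crank and drive_hole below 0.007 m and angle between the y axis of crank and the y axis of drive_hole, either way round below 0.12 rad and z of crank_grip in the frame of drive_hole below -0.066 m and linear speed of crank below 0.02 m/s); the robot touches nothing.
It fails at once if the crank, not yet home, is forced against the machine with more than 60 N (contact force between crank and machine above 60 N and y of crank in the frame of drive_hole below -0.006 m).
It fails at once if a bystander is knocked over or pushed away (moved more than 40 mm) (distance of any of egg_box, salt_mill, tin, mug from where it was at the start of the episode above 0.04 m).
It also fails if it takes over 72 s, if anything falls off the work surface, if the arm or the gripper's body presses on something with over 40 N, if the wrist force passes 120 N, or if a joint passes its speed limit or range.

## Working session

There is one attempt and no reset: what is moved stays moved. The work goes in short steps, Python scripts to look and compute and a tool call to move; the robot and the scene stay as the last step left them, time stands still between calls to the robot, and variables do not carry over. Pictures are saved under pics/ and viewed, at most 10 in all, crops included, and the job is handed in when it is done.

Besides the shell and the picture viewer there is one more tool, called after "Request:" by a JSON object that holds its "api" and its "payload". jog_arm: Moves the arm, as the interface text tells. Its arguments: {"type":"object","properties":{"increments":{"type":"array"},"grip":{"type":"number"}},"required":["increments"]}

```bash
mkdir -p pics; ls; python3 - <<'E'
from station import sense, eyes, r
import cv2, numpy as np
s=sense();print(s)
for c in ["side","top"]:
    im=eyes.capture(c);cv2.imwrite(f"pics/{c}0.png",im)
    k=eyes.get_calibration(c);print(c,{a:np.round(v,3).tolist() if not isinstance(v,str) else v for a,v in k.items()})
    for n in ["machine","drive_hole","crank","crank_grip","crank_tip","egg_box","salt_mill","tin","mug"]:
        try:print(n,[(np.round(d["centre"],3).tolist(),round(d["conf"],2)) for d in eyes.spot_in(c,n)[:2]])
        except Exception as e: print(n,e)
E
```

```text
pics
{'time_s': 0.0, 'joints': array([-6.15604366e+01,  2.20913550e+01,  3.80531042e-01, -2.92957011e-02,
       -6.84109420e+01, -1.48151104e+01]), 'joint_velocities': array([ 0.1086427 ,  0.1346415 ,  0.0287328 , -0.02461867, -0.07204403,
        0.07090235]), 'effort': array([ 6.08314658e-04, -3.90668249e+01,  1.87400848e+01,  4.21975538e+00,
        1.08674134e-02, -2.04790767e-04]), 'tcp_pos': array([ 0.14719688, -0.60721319,  0.40365725]), 'ee_rot': array([[-9.71904950e-01, -2.35372929e-01, -5.94012086e-04],
       [-2.35373663e-01,  9.71902695e-01,  2.09512241e-03],
       [ 8.41868496e-05,  2.17607464e-03, -9.99997629e-01]]), 'wrist_force': array([-0.17458955,  1.29601404, -0.41413779]), 'moment': array([-0.01385034,  0.02815362, -0.00484991]), 'gripper_force': 0.0, 'gripper_width': 0.9991637737987424}
side {'camera_matrix': [[436.759, 0.0, 322.691], [0.0, 436.759, 193.424], [0.0, 0.0, 1.0]], 'R': [[-0.936, -0.35, -0.017], [-0.207, 0.592, -0.779], [0.283, -0.726, -0.627]], 't': [0.63, 0.04, 1.272]}
machine [([0.595, 0.366, 0.123], 0.94)]
drive_hole [([0.596, 0.361, 0.123], 0.
[... 164 characters left out ...]
 ([0.734, -0.086, 0.06], 0.19)]
salt_mill [([0.416, 0.424, 0.05], 0.9)]
tin [([0.772, 0.033, 0.055], 0.65)]
mug [([0.73, -0.087, 0.058], 0.87)]
top {'camera_matrix': [[381.133, 0.0, 319.001], [0.0, 381.133, 200.908], [0.0, 0.0, 1.0]], 'R': [[0.006, -1.0, -0.016], [-0.998, -0.005, -0.06], [0.06, 0.016, -0.998]], 't': [0.254, 0.593, 1.317]}
machine [([0.613, 0.328, 0.125], 0.6)]
drive_hole [([0.612, 0.324, 0.127], 0.93)]
crank [([0.473, 0.014, 0.026], 0.61)]
crank_grip [([0.474, 0.008, 0.025], 0.55)]
crank_tip [([0.476, 0.002, 0.028], 0.58)]
egg_box [([0.431, 0.605, 0.09], 0.76)]
salt_mill [([0.611, 0.325, 0.127], 0.71), ([0.422, 0.402, 0.08], 0.65)]
tin []
mug [([0.744, -0.121, 0.042], 0.68)]
```

View pics/side0.png

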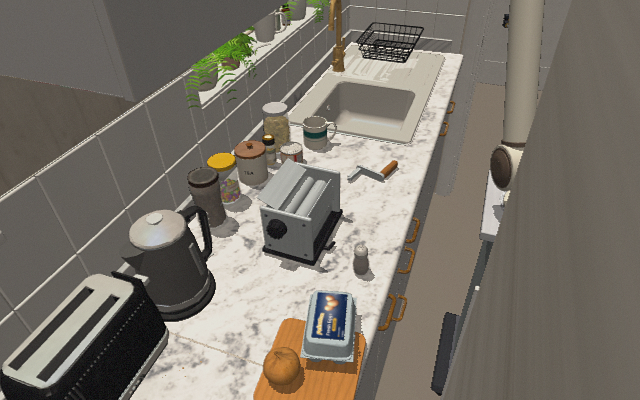

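View pics/top0.png

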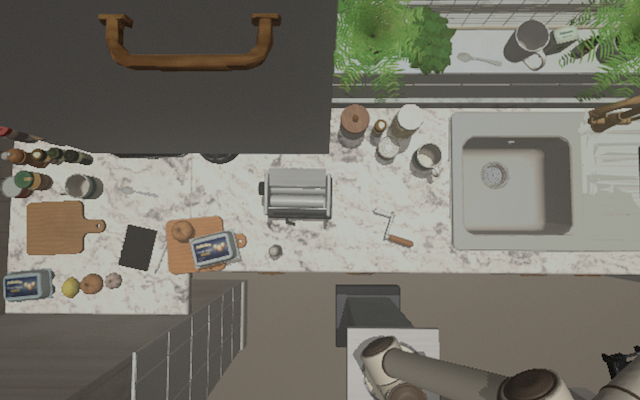

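The side view shows the machine near (300,210), the crank near (375,172) with its grip on the right, the salt shaker at (361,258), the mug at (316,130) and the tin at (291,152). In the top view (+x up, +y left) the side plate is at column ~330. The crank grip is at (400,241), its arm runs up to (390,214), and the shaft points left to (376,211). Next I'll outline the crank and machine and check the wrist camera.

```bash
cat > h.py <<'E'
from station import sense, eyes, r
import cv2, numpy as np
def cam(c):
    k=eyes.get_calibration(c);K=np.array(k["camera_matrix"])
    if "T_tool_cam" in k:
        s=sense();T=np.eye(4);T[:3,:3]=s["ee_rot"];T[:3,3]=s["tcp_pos"]
        W=np.linalg.inv(T@np.array(k["T_tool_cam"]));return K,W[:3,:3],W[:3,3]
    return K,np.array(k["R"]),np.array(k["t"])
def back(C,uv,ax,val):
    K,R,t=C;o=-R.T@t;d=R.T@np.linalg.inv(K)@np.array([*uv,1.]);return o+d*(val-o[ax])/d[ax]
def proj(C,X):
    K,R,t=C;p=K@(R@np.asarray(X,float)+t);return p[:2]/p[2]
E
python3 - <<'E'
from h import *
np.set_printoptions(precision=4,suppress=True)
print(eyes.get_calibration("wrist")); print(r.tcp_to_grasp)
im=eyes.capture("top"); C=cam("top")
for n in ["crank_grip","crank"]:
    for o in eyes.outline_of("top",n)[:2]:
        m=o["mask"];v,u=np.nonzero(m);print(n,o["conf"],m.sum(),u.min(),u.max(),v.min(),v.max())
for uv in [(376,211),(390,214),(389,236),(411,243)]: print(uv,back(C,uv,2,0.014))
for uv in [(330,170),(330,218),(267,170),(267,218)]: print(uv,back(C,uv,2,0.15))
cv2.imwrite("pics/topcrop.png",cv2.resize(im[140:270,240:460],None,fx=3.6,fy=3.6,interpolation=cv2.INTER_CUBIC))
E
```

```text
{'camera_matrix': array([[333.7626,   0.    , 319.3855],
       [  0.    , 333.7626, 203.5829],
       [  0.    ,   0.    ,   1.    ]]), 'T_tool_cam': array([[-0.0004, -0.9637, -0.267 ,  0.0741],
       [ 1.    , -0.0003, -0.0004,  0.0009],
       [ 0.0003, -0.267 ,  0.9637,  0.0202],
       [ 0.    ,  0.    ,  0.    ,  1.    ]])}
0.1635
crank_grip 0.77 370 374 413 208 246
crank_grip 0.43 1426 190 240 228 268
crank 0.76 270 374 412 208 245
(376, 211) [0.5573 0.0571 0.014 ]
(390, 214) [0.547  0.0082 0.014 ]
(389, 236) [0.4702 0.012  0.014 ]
(411, 243) [ 0.4464 -0.0643  0.014 ]
(330, 170) [0.6822 0.2207 0.15  ]
(330, 218) [0.5297 0.22   0.15  ]
(267, 170) [0.6814 0.4214 0.15  ]
(267, 218) [0.5285 0.4192 0.15  ]
```

View pics/topcrop.png

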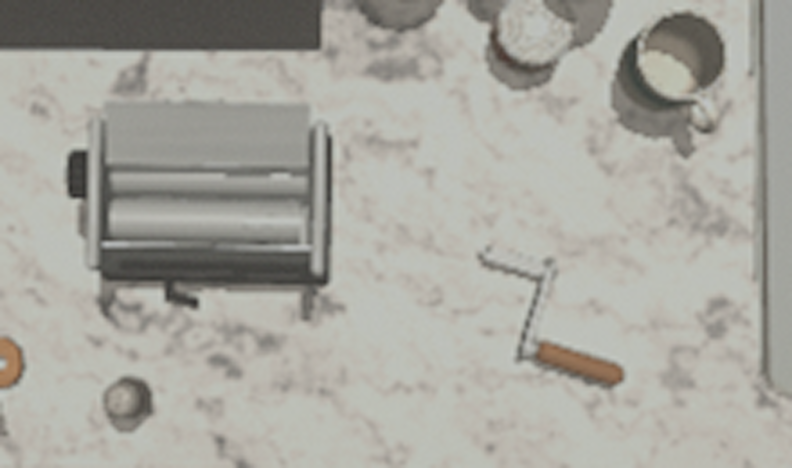

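Request:
{"api": "jog_arm", "payload": {"increments": [[0,0,0,-1],[0,0,0,-1],[0,0,0,-1],[0,0,0,-1],[0,0,0,-1],[0,0,0,-1],[0,0,0,-1],[0,0,0,-1],[0,0,0,-1],[0,0,0,-1]]}}

```text
time_s: 2.15
tcp_pos: [0.1473, -0.6074, 0.4048]
ee_rot: [[-0.505, -0.863, 0.0], [-0.863, 0.505, 0.0], [-0.0, -0.0, -1.0]]
wrist_force: [-1.2, -0.1, -0.3]
gripper_width: 1.001
gripper_force: 0.0
```

Request:
{"api": "jog_arm", "payload": {"increments": [[0,0,0,-1],[0,0,0,-1],[0,0,0,-0.45],[0,0,0,0]]}}

```text
time_s: 2.55
tcp_pos: [0.1472, -0.6074, 0.4048]
ee_rot: [[-0.331, -0.944, -0.0], [-0.944, 0.331, -0.0], [0.0, 0.0, -1.0]]
wrist_force: [-0.7, -1.0, -0.1]
gripper_width: 1.004
gripper_force: 0.0
```

Request:
{"api": "jog_arm", "payload": {"increments": [[-1,-0.19,0.06,0],[-1,-0.19,0.06,0],[-1,-0.19,0.06,0],[-1,-0.19,0.06,0],[-1,-0.19,0.06,0],[-1,-0.19,0.06,0],[-1,-0.19,0.06,0],[-1,-0.19,0.06,0],[-1,-0.19,0.06,0],[-1,-0.19,0.06,0]]}}

```text
time_s: 3.55
tcp_pos: [0.2496, -0.4305, 0.3929]
ee_rot: [[-0.332, -0.943, 0.0], [-0.943, 0.332, -0.0], [0.0, -0.0, -1.0]]
wrist_force: [0.1, -1.0, -0.3]
gripper_width: 0.997
gripper_force: 0.0
```

Request:
{"api": "jog_arm", "payload": {"increments": [[-1,-0.19,0.06,0],[-1,-0.19,0.06,0],[-1,-0.19,0.06,0],[-1,-0.19,0.06,0],[-1,-0.19,0.06,0],[-1,-0.19,0.06,0],[-1,-0.19,0.06,0],[-1,-0.19,0.06,0],[-1,-0.19,0.06,0],[-1,-0.19,0.06,0]]}}

```text
time_s: 4.55
tcp_pos: [0.3515, -0.2543, 0.381]
ee_rot: [[-0.332, -0.943, 0.001], [-0.943, 0.332, -0.0], [0.0, -0.001, -1.0]]
wrist_force: [1.0, 0.2, -0.1]
gripper_width: 1.004
gripper_force: 0.0
```

Request:
{"api": "jog_arm", "payload": {"increments": [[-1,-0.19,0.06,0],[-1,-0.19,0.06,0],[-1,-0.19,0.06,0],[-1,-0.19,0.06,0],[-1,-0.19,0.06,0],[-1,-0.19,0.06,0],[-1,-0.19,0.06,0],[-1,-0.19,0.06,0],[-1,-0.19,0.06,0],[-1,-0.19,0.06,0]]}}

```text
time_s: 5.55
tcp_pos: [0.4536, -0.0781, 0.3689]
ee_rot: [[-0.331, -0.943, 0.001], [-0.943, 0.331, 0.0], [-0.0, -0.001, -1.0]]
wrist_force: [0.6, -0.5, -0.1]
gripper_width: 0.998
gripper_force: 0.0
```

Request:
{"api": "jog_arm", "payload": {"increments": [[-1,-0.19,0.06,0],[-1,-0.19,0.06,0],[-1,-0.19,0.06,0],[-0.9,-0.19,0.06,0],[0,0,0,0],[0,0,0,0]]}}

```text
time_s: 6.15
tcp_pos: [0.4934, -0.0101, 0.3637]
ee_rot: [[-0.33, -0.944, -0.001], [-0.944, 0.33, -0.0], [0.0, 0.001, -1.0]]
wrist_force: [-0.3, 0.5, 0.2]
gripper_width: 0.998
gripper_force: 0.0
```

```bash
python3 - <<'E'
from h import *
np.set_printoptions(precision=4,suppress=True)
s=sense();print(s["tcp_pos"],s["joints"]);C=cam("wrist")
im=eyes.capture("wrist");cv2.imwrite("pics/w1.png",im)
for n in ["crank_grip","crank"]:
    for o in eyes.outline_of("wrist",n)[:2]:
        m=o["mask"];v,u=np.nonzero(m);print(n,o["conf"],m.sum(),u.min(),u.max(),v.min(),v.max())
hsv=cv2.cvtColor(im,cv2.COLOR_BGR2HSV)
m=((hsv[...,1]>110)&(hsv[...,0]<20)&(hsv[...,2]>60)).astype(np.uint8)
n,l,st,ce=cv2.connectedComponentsWithStats(m)
for i in range(1,n):
    if st[i,4]>200:
        rc=cv2.minAreaRect(np.argwhere(l==i)[:,::-1].astype(np.float32));print(st[i],rc)
        for b in cv2.boxPoints(rc): print(b,back(C,b,2,.02))
E
```

```text
[ 0.4934 -0.0101  0.3637] [ 17.7259  11.3452 -21.1237  -0.0041 -57.5743 -37.0226]
crank_grip 0.93 4236 266 365 111 269
crank 0.55 4081 266 364 111 269
[342 116  20  37 602] ((351.5, 134.0), (36.0, 19.0), 90.0)
[342. 116.] [ 0.4492 -0.0674  0.02  ]
[361. 116.] [ 0.4323 -0.0615  0.02  ]
[361. 152.] [ 0.4424 -0.0294  0.02  ]
[342. 152.] [ 0.4597 -0.0355  0.02  ]
[491 258  32  58 657] ((507.45697021484375, 286.3090515136719), (58.187156677246094, 28.426013946533203), 84.42780303955078)
[490.4861 258.733 ] [0.3471 0.1227 0.02  ]
[518.7778 255.9729] [0.3184 0.1294 0.02  ]
[524.4278 313.8851] [0.325  0.2008 0.02  ]
[496.1361 316.6453] [0.3553 0.1938 0.02  ]
[117 267  29  49 488] ((126.10002136230469, 292.70001220703125), (46.06299591064453, 25.491174697875977), 63.43495178222656)
[104.4 277.8] [0.742  0.0077 0.02  ]
[127.2 266.4] [0.7126 0.0038 0.02  ]
[147.8 307.6] [0.7148 0.0556 0.02  ]
[125. 319.] [0.7454 0.0602 0.02  ]
[ 406  327  234   19 2314] ((522.5, 336.0), (18.0, 233.0), 90.0)
[406. 327.] [0.4533 0.1735 0.02  ]
[639. 327.] [0.2068 0.26   0.02  ]
[639. 345.] [0.2089 0.2844 0.02  ]
[406. 345.] [0.4595 0.1965 0.02  ]
```

View pics/w1.png

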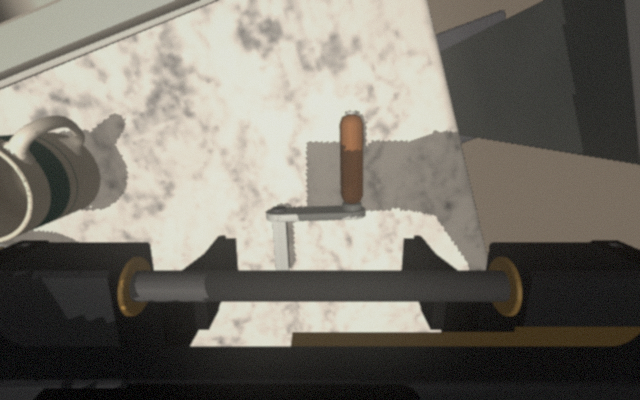

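```bash
python3 - <<'E'
from h import *
np.set_printoptions(precision=4,suppress=True)
C=cam("wrist");im=cv2.imread("pics/w1.png")
hsv=cv2.cvtColor(im,cv2.COLOR_BGR2HSV);m=(hsv[...,1]>90)&((hsv[...,0]<20)|(hsv[...,0]>170));m[:, :330]=0;m[:,375:]=0;m[:105]=0;m[209:]=0
P=[]
for v in range(113,209,5):
    u=np.nonzero(m[v])[0]
    if len(u)>8: P.append(back(C,((u.min()+u.max())/2,v),2,.014)); print(v,u.min(),u.max(),P[-1])
P=np.array(P);q=P[2:-1];d=np.linalg.svd(q-q.mean(0))[2][0];d*=np.sign(d[1]);print("dir",d,np.degrees(np.arctan2(-d[0],d[1])))
for uv in [(268,212),(364,212),(282,267)]: print(uv,back(C,uv,2,.02))
E
```

```text
118 343 359 [ 0.441  -0.0631  0.014 ]
123 341 361 [ 0.4424 -0.0587  0.014 ]
128 341 361 [ 0.4439 -0.0542  0.014 ]
133 341 361 [ 0.4453 -0.0497  0.014 ]
138 341 361 [ 0.4468 -0.0452  0.014 ]
143 341 361 [ 0.4483 -0.0406  0.014 ]
148 342 361 [ 0.4493 -0.0359  0.014 ]
153 343 361 [ 0.4504 -0.0311  0.014 ]
158 343 360 [ 0.4523 -0.0265  0.014 ]
163 343 360 [ 0.4539 -0.0218  0.014 ]
168 343 361 [ 0.4549 -0.0169  0.014 ]
173 343 361 [ 0.4565 -0.0121  0.014 ]
178 342 361 [ 0.4585 -0.0074  0.014 ]
183 343 361 [ 0.4596 -0.0024  0.014 ]
188 344 361 [0.4607 0.0027 0.014 ]
193 344 361 [0.4623 0.0077 0.014 ]
198 344 358 [0.4654 0.0121 0.014 ]
dir [0.286  0.9582 0.    ] -16.61625573915673
(268, 212) [ 0.5493 -0.0035  0.02  ]
(364, 212) [0.4575 0.0288 0.02  ]
(282, 267) [0.5579 0.0582 0.02  ]
```

Request:
{"api": "jog_arm", "payload": {"increments": [[0,0,0,-0.3],[0.2,0.43,0.8,0],[0.2,0.43,0.8,0],[0.2,0.43,0.8,0],[0.21,0.43,0.8,0],[0,0,1,0],[0,0,1,0],[0,0,1,0],[0,0,1,0],[0,0,1,0]]}}

```text
time_s: 7.3
tcp_pos: [0.4557, -0.0154, 0.1995]
ee_rot: [[-0.308, -0.952, 0.001], [-0.952, 0.308, 0.0], [-0.0, -0.001, -1.0]]
wrist_force: [0.3, -0.4, -0.0]
gripper_width: 0.997
gripper_force: 0.0
```

Request:
{"api": "jog_arm", "payload": {"increments": [[0,0,0.6,0],[0,0,0.15,0],[0,0,0,0],[0,0,0,0]]}}

```text
time_s: 7.7
tcp_pos: [0.456, -0.0151, 0.1856]
ee_rot: [[-0.308, -0.951, 0.001], [-0.951, 0.308, 0.0], [-0.001, -0.001, -1.0]]
wrist_force: [-1.0, 0.5, 0.5]
gripper_width: 1.0
gripper_force: 0.0
```

Request:
{"api": "jog_arm", "payload": {"increments": [[0,0,0,0],[0,0,0,0],[0,0,0,0],[0,0,0,0],[0,0,0,0],[0,0,0,0],[0,0,0,0],[0,0,0,0]], "grip": 10}}

```text
time_s: 8.5
tcp_pos: [0.4557, -0.015, 0.1849]
ee_rot: [[-0.308, -0.951, -0.0], [-0.951, 0.308, -0.0], [0.0, 0.0, -1.0]]
wrist_force: [-0.9, 0.4, 0.3]
gripper_width: 0.355
gripper_force: 0.0
```

Request:
{"api": "jog_arm", "payload": {"increments": [[0,0,0,0],[0,0,0,0],[0,0,0,0],[0,0,0,0]]}}

```text
time_s: 8.9
tcp_pos: [0.4558, -0.015, 0.1849]
ee_rot: [[-0.308, -0.951, 0.0], [-0.951, 0.308, 0.0], [-0.0, -0.0, -1.0]]
wrist_force: [1.1, -0.1, -1.6]
gripper_width: 0.251
gripper_force: 29.9
```

Request:
{"api": "jog_arm", "payload": {"increments": [[0,0,-0.5,0],[0,0,-0.75,0],[0,0,-1,0],[0,0,-1,1],[0,0,-1,1],[0,0,-1,1],[0,0,-1,1],[0,0,-1,1],[0,0,0,1],[0,0,0,1]]}}

```text
time_s: 9.9
tcp_pos: [0.4549, -0.0152, 0.331]
ee_rot: [[-0.769, -0.64, 0.001], [-0.64, 0.769, 0.001], [-0.001, 0.0, -1.0]]
wrist_force: [0.1, 0.2, -1.5]
gripper_width: 0.249
gripper_force: 29.9
```

Request:
{"api": "jog_arm", "payload": {"increments": [[0,0,0,1],[0,0,0,1],[0,0,0,1],[0,0,0,1],[0,0,0,1],[0,0,0,1],[0,0,0,1],[0,0,0,1],[0,0,0,0.72],[0,0,0,0]]}}

```text
time_s: 10.9
tcp_pos: [0.455, -0.0152, 0.3301]
ee_rot: [[-1.0, 0.0, -0.001], [0.0, 1.0, 0.0], [0.001, 0.0, -1.0]]
wrist_force: [0.0, 0.3, -2.7]
gripper_width: 0.247
gripper_force: 29.9
```

Request:
{"api": "jog_arm", "payload": {"increments": [[-1,0.4,0,0],[-1,0.4,0,0],[-1,0.4,0,0],[-1,0.4,0,0],[-1,0.4,0,0],[-1,0.4,0,0],[-1,0.4,0,0],[-1,0.4,0,0],[-1,0.4,0,0],[-1,0.4,0,0]]}}

```text
time_s: 11.9
tcp_pos: [0.656, 0.0652, 0.3297]
ee_rot: [[-1.0, -0.001, -0.002], [-0.001, 1.0, -0.0], [0.002, -0.0, -1.0]]
wrist_force: [0.5, 0.3, -1.4]
gripper_width: 0.25
gripper_force: 29.9
```

```bash
python3 - <<'E'
from h import *
s=sense();print(s["tcp_pos"],s["joints"],s["gripper_width"],s["wrist_force"])
im=eyes.capture("wrist");cv2.imwrite("pics/w2.png",im)
E
```

```text
[0.6560029 0.0652055 0.329695 ] [ 1.96997643e+01  2.85478659e+01 -1.87929127e-01 -2.95269101e-02
 -6.13504950e+01 -1.09601440e+02] 0.2501632519073351 [ 0.45420279  0.30286452 -1.39787302]
```

View pics/w2.png

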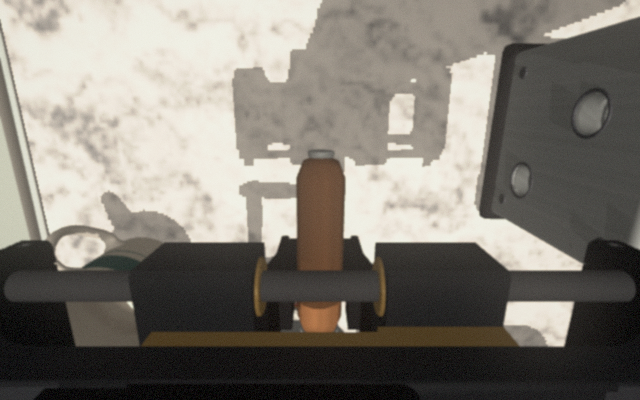

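The wrist view shows the side plate at right. The drive hole is the ellipse at about (591,113) and the cutter hole is at (520,180). The crank grip is held in the pads. I'll zoom in on the drive hole.

```bash
python3 - <<'E'
import cv2
im=cv2.imread("pics/w2.png");cv2.imwrite("pics/w2z.png",cv2.resize(im[25:240,470:640],None,fx=2.7,fy=2.7,interpolation=cv2.INTER_CUBIC)) 
a=cv2.resize(im[80:145,555:625],None,fx=8,fy=8,interpolation=cv2.INTER_CUBIC)
b=cv2.convertScaleAbs(a,alpha=1.5,beta=-40);cv2.imwrite("pics/hole.png",b)
E
```

```text
(no output)
```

View pics/hole.png

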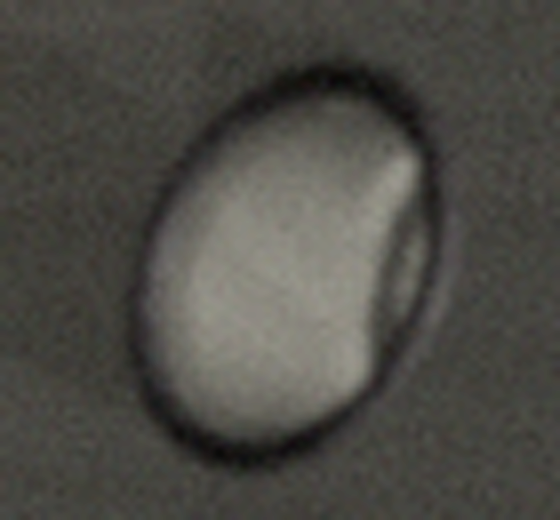

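```bash
python3 - <<'E'
from h import *
np.set_printoptions(precision=4,suppress=True)
C=cam("wrist")
h=back(C,(591,113.1),2,.110);print("hole",h)
# fit: project 22mm circle and compare extents
a=np.linspace(0,2*np.pi,100)
P=np.array([proj(C,h+[.011*np.cos(t),0,.011*np.sin(t)]) for t in a]);print("ext",P.min(0),P.max(0),"obs",555+140/8,80+70/8,555+440/8,80+460/8)
for z in (0,.01,.02): print(z,back(C,(505,45),2,z),back(C,(483,215),2,z))
im=cv2.imread("pics/w2.png");g=cv2.cvtColor(im,cv2.COLOR_BGR2GRAY)
# left base edge: strongest gradient per row
L=[]
for v in range(60,205,6):
    d=np.diff(cv2.GaussianBlur(g,(3,3),0)[v,465:530].astype(int));L.append((465.5+d.argmin(),v))
Q=np.array([back(C,q,2,0.02) for q in L]);p=np.polyfit(Q[:,0],Q[:,1],1);res=Q[:,1]-np.polyval(p,Q[:,0]);k=abs(res)<.002;p=np.polyfit(Q[k,0],Q[k,1],1);print("base edge slope deg",np.degrees(np.arctan(p[0])),p,k.sum())
E
```

```text
hole [0.5856 0.223  0.11  ]
ext [576.2872  92.9699] [607.5049 132.6374] obs 572.5 88.75 610.0 137.5
0 [0.5307 0.2241 0.    ] [0.682  0.2257 0.    ]
0.01 [0.5325 0.219  0.01  ] [0.6788 0.2206 0.01  ]
0.02 [0.5342 0.2139 0.02  ] [0.6757 0.2154 0.02  ]
base edge slope deg 0.13767312310219654 [0.0024 0.2058] 4
```

Request:
{"api": "jog_arm", "payload": {"increments": [[0.9,-0.2,0.3,0],[0.9,-0.2,0.3,0],[0.9,0,0.3,0],[0.9,0,0.3,0],[0.9,0,0.3,0],[0.9,0,0.3,0],[0.9,0,0.32,0],[0.95,0,0.32,0],[0,0,0,-1],[0,0,0,-1]]}}

```text
time_s: 12.95
tcp_pos: [0.5096, 0.0567, 0.2812]
ee_rot: [[-0.986, -0.164, -0.001], [-0.164, 0.986, -0.0], [0.001, -0.0, -1.0]]
wrist_force: [0.3, 0.1, -2.2]
gripper_width: 0.25
gripper_force: 29.9
```

Request:
{"api": "jog_arm", "payload": {"increments": [[0,0,0,-1],[0,0,0,-1],[0,0,0,-1],[0,0,0,-1],[0,0,0,-1],[0,0,0,-1],[0,0,0,-1],[0,0,0,-1],[0,0,0,-1],[0,0,0,-1]]}}

```text
time_s: 13.95
tcp_pos: [0.5102, 0.0568, 0.2812]
ee_rot: [[-0.57, -0.822, -0.001], [-0.822, 0.57, -0.0], [0.001, 0.001, -1.0]]
wrist_force: [-1.0, 0.0, -2.3]
gripper_width: 0.251
gripper_force: 29.9
```

Request:
{"api": "jog_arm", "payload": {"increments": [[0,0,0,-1],[0,0,0,-1],[0,0,0,-1],[0,0,0,-1],[0,0,0,-1],[0,0,0,-1],[0,0,0,-1],[0,0,0,-0.64],[0,0,0,0],[0,0,0,0]]}}

```text
time_s: 14.95
tcp_pos: [0.5104, 0.0568, 0.2812]
ee_rot: [[0.0, -1.0, -0.0], [-1.0, -0.0, -0.0], [0.0, 0.0, -1.0]]
wrist_force: [0.3, 0.4, -0.6]
gripper_width: 0.249
gripper_force: 29.9
```

```bash
python3 - <<'E'
from h import *
s=sense();print(s["tcp_pos"],s["joints"],s["gripper_width"],s["wrist_force"],s["ee_rot"][:,0])
a=eyes.capture("side");cv2.imwrite("pics/s3f.png",a);b=eyes.capture("top");cv2.imwrite("pics/t3f.png",b)
t=s["tcp_pos"];o=t+[.075,.048,-.171];o[2]=.11
for c in("side","top"): C=cam(c);print(c,[np.round(proj(C,p),1).tolist() for p in (o,o+[0,.065,0],o-[.075,.014,0],o-[.075,.102,0])])
def crop(im,c,p):
    u,v=proj(cam(c),p).astype(int);u0=max(u-50,0);v0=max(v-35,0);print(c,u0,v0);return cv2.resize(im[v0:v0+70,u0:u0+100],(800,560),interpolation=cv2.INTER_CUBIC)
A=crop(a,"side",o);B=crop(b,"top",o);cv2.imwrite("pics/st3.png",cv2.resize(np.vstack([A,B]),None,fx=.53,fy=.53,interpolation=cv2.INTER_AREA))
E
```

```text
[0.51038432 0.05681657 0.28120965] [ 2.44813680e+01  1.87725493e+01 -2.46565538e+01 -4.22179990e-03
 -4.65995376e+01 -2.44753532e+01] 0.2485477221429953 [ 0.26639841  0.42195188 -0.55376809] [ 5.43734978e-05 -9.99999986e-01  1.58396712e-04]
side [[337.2, 158.2], [329.8, 170.3], [362.9, 160.3], [371.0, 145.0]]
top [[365.2, 201.3], [345.3, 201.2], [369.6, 224.4], [396.7, 224.5]]
side 287 123
top 315 166
```

View pics/st3.png

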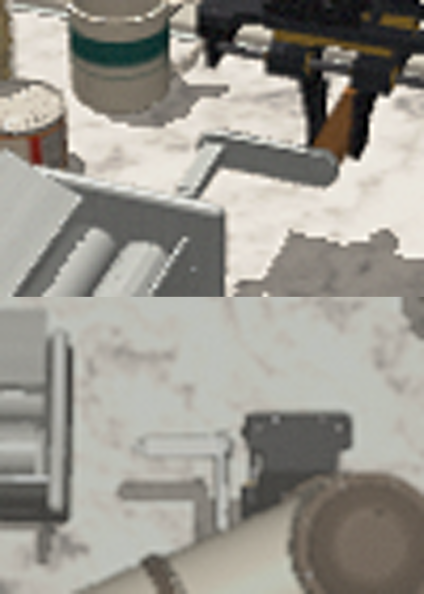

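```bash
python3 - <<'E'
from h import *
s=sense();t=s["tcp_pos"];o=t+[.075,.048,0];o[2]=.11
out=[]
for c,f in(("side","pics/s3f.png"),("top","pics/t3f.png")):
    C=cam(c);im=cv2.imread(f);S=16
    u,v=proj(C,o+[-.01,.03,0]).astype(int);u0,v0=u-25,v-14
    A=cv2.resize(im[v0:v0+28,u0:u0+50],None,fx=S,fy=S,interpolation=cv2.INTER_CUBIC)
    def px(X): return tuple(int(round(q)) for q in ((proj(C,o+X)-[u0,v0])*S+S/2-.5))
    for a in(-.007,.007):
        for b in(-.007,.007): cv2.line(A,px([a,0,b]),px([a,.057,b]),(0,0,255),1)
    for b in(-.014,.014):cv2.line(A,px([-.04,0,b]),px([0,0,b]),(0,255,0),1)
    cv2.circle(A,px([0,.065,0]),4,(255,0,0),-1)
    out.append(cv2.resize(A,None,fx=.66,fy=.66))
cv2.imwrite("pics/ov.png",np.vstack(out));print(np.vstack(out).shape)
E
```

```text
(592, 528, 3)
```

View pics/ov.png

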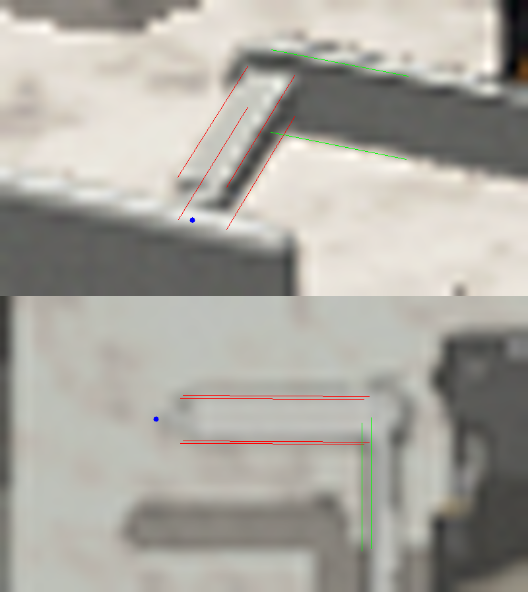

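The overlay shows the shaft level and square, with the crank sitting about 2–3 mm further to -y and about 1 mm lower than I assumed. I'll approach the hole gently and watch the force.

Request:
{"api": "jog_arm", "payload": {"increments": [[-0.5,0,-0.05,0],[-0.5,0,0,0],[-0.5,0,0,0],[-0.4,0,0,0],[-0.3,0,0,0],[-0.3,0,0,0],[-0.25,0,0,0],[-0.25,0,0,0]]}}

```text
time_s: 15.85
tcp_pos: [0.5104, 0.1172, 0.282]
ee_rot: [[0.0, -1.0, -0.001], [-1.0, -0.0, -0.001], [0.001, 0.001, -1.0]]
wrist_force: [-1.3, -2.5, -2.3]
gripper_width: 0.254
gripper_force: 29.9
```

Request:
{"api": "jog_arm", "payload": {"increments": [[-0.2,0,0,0],[-0.15,0,0,0],[0,0,0,0]]}}

```text
time_s: 16.15
tcp_pos: [0.5103, 0.1242, 0.2818]
ee_rot: [[0.001, -1.0, -0.001], [-1.0, -0.001, -0.0], [0.0, 0.001, -1.0]]
wrist_force: [-1.9, 0.0, -2.8]
gripper_width: 0.252
gripper_force: 29.9
```

Request:
{"api": "jog_arm", "payload": {"increments": [[-0.2,0,0,0],[-0.2,0,0,0],[0,0,0,0]]}}

```text
time_s: 16.45
tcp_pos: [0.5104, 0.1323, 0.2819]
ee_rot: [[0.001, -1.0, -0.001], [-1.0, -0.001, -0.0], [0.0, 0.001, -1.0]]
wrist_force: [-2.2, -1.0, -4.1]
gripper_width: 0.249
gripper_force: 29.9
```

Request:
{"api": "jog_arm", "payload": {"increments": [[-0.15,0,0,0],[-0.15,0,0,0],[0,0,0,0]]}}

```text
time_s: 16.75
tcp_pos: [0.5103, 0.1379, 0.2819]
ee_rot: [[0.001, -1.0, -0.001], [-1.0, -0.001, -0.001], [0.001, 0.001, -1.0]]
wrist_force: [-2.8, -2.2, -2.8]
gripper_width: 0.248
gripper_force: 29.9
```

Request:
{"api": "jog_arm", "payload": {"increments": [[-0.15,0.04,0,0],[-0.1,0,0,0],[0,0,0,0]]}}

```text
time_s: 17.05
tcp_pos: [0.5096, 0.1431, 0.2822]
ee_rot: [[0.001, -1.0, -0.0], [-1.0, -0.001, -0.0], [0.0, 0.0, -1.0]]
wrist_force: [-4.9, -1.8, -2.7]
gripper_width: 0.251
gripper_force: 29.9
```

Request:
{"api": "jog_arm", "payload": {"increments": [[-0.1,0,0,0],[-0.1,0,0,0],[0,0,0,0]]}}

```text
time_s: 17.35
tcp_pos: [0.5096, 0.1471, 0.2821]
ee_rot: [[0.001, -1.0, -0.0], [-1.0, -0.001, -0.0], [0.0, 0.0, -1.0]]
wrist_force: [-4.5, -2.1, -2.6]
gripper_width: 0.25
gripper_force: 29.9
```

Request:
{"api": "jog_arm", "payload": {"increments": [[-0.1,0.05,0,0],[-0.1,0,0,0],[0,0,0,0]]}}

```text
time_s: 17.65
tcp_pos: [0.5091, 0.1514, 0.2823]
ee_rot: [[0.001, -1.0, 0.001], [-1.0, -0.001, 0.001], [-0.001, -0.001, -1.0]]
wrist_force: [-2.1, -1.6, -3.3]
gripper_width: 0.247
gripper_force: 29.9
```

Request:
{"api": "jog_arm", "payload": {"increments": [[-0.1,0,0,0],[-0.1,0,0,0],[0,0,0,0]]}}

```text
time_s: 17.95
tcp_pos: [0.5091, 0.1554, 0.2823]
ee_rot: [[0.001, -1.0, 0.001], [-1.0, -0.001, 0.001], [-0.001, -0.001, -1.0]]
wrist_force: [-1.3, -0.5, -3.6]
gripper_width: 0.251
gripper_force: 29.9
```

Request:
{"api": "jog_arm", "payload": {"increments": [[-0.1,0,0,0],[-0.1,0,0,0],[-0.1,0,0,0],[-0.1,0,0,0],[0,0,0,0]]}}

```text
time_s: 18.45
tcp_pos: [0.509, 0.1634, 0.2823]
ee_rot: [[0.001, -1.0, 0.001], [-1.0, -0.001, 0.001], [-0.001, -0.001, -1.0]]
wrist_force: [-0.2, -0.2, -3.4]
gripper_width: 0.251
gripper_force: 29.9
```

Request:
{"api": "jog_arm", "payload": {"increments": [[-0.1,0,0,0],[-0.1,0,0,0],[-0.1,0,0,0],[0,0,0,0]]}}

```text
time_s: 18.85
tcp_pos: [0.5089, 0.1693, 0.2823]
ee_rot: [[0.001, -1.0, 0.001], [-1.0, -0.001, 0.001], [-0.001, -0.001, -1.0]]
wrist_force: [0.4, -0.2, -2.9]
gripper_width: 0.249
gripper_force: 29.9
```

Request:
{"api": "jog_arm", "payload": {"increments": [[-0.1,0,0,0],[-0.1,0,0,0],[-0.1,0,0,0],[0,0,0,0]]}}

```text
time_s: 19.25
tcp_pos: [0.5087, 0.1746, 0.2822]
ee_rot: [[0.0, -1.0, -0.001], [-1.0, -0.0, -0.001], [0.001, 0.001, -1.0]]
wrist_force: [0.0, -4.8, -1.8]
gripper_width: 0.245
gripper_force: 29.9
```

```bash
python3 - <<'E'
from h import *
s=sense();print(s["tcp_pos"],s["wrist_force"])
t=s["tcp_pos"];out=[]
for c in("side","top"):
    im=eyes.capture(c);C=cam(c);u,v=proj(C,[.585,.215,.11]).astype(int)
    out.append(cv2.resize(im[v-22:v+23,u-35:u+35],None,fx=6.5,fy=6.5,interpolation=cv2.INTER_CUBIC))
cv2.imwrite("pics/ins.png",np.vstack(out))
E
```

```text
[0.5087163  0.17457188 0.28215827] [ 0.03177545 -4.78745231 -1.83863505]
```

View pics/ins.png

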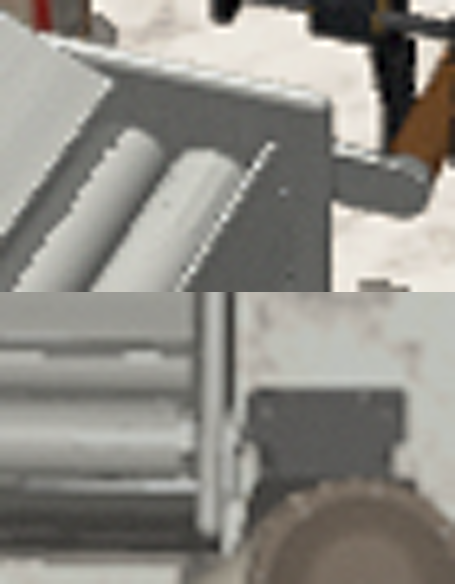

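Both views show the arm up against the side plate, so the roller happened to accept it level. I'll press lightly to confirm it is fully seated.

Request:
{"api": "jog_arm", "payload": {"increments": [[-0.08,0,0,0],[0,0,0,0]]}}

```text
time_s: 19.55
tcp_pos: [0.5086, 0.1752, 0.2822]
ee_rot: [[-0.001, -1.0, -0.002], [-1.0, 0.001, -0.003], [0.003, 0.002, -1.0]]
wrist_force: [0.6, -8.3, -0.2]
gripper_width: 0.251
gripper_force: 30.0
```

Request:
{"api": "jog_arm", "payload": {"increments": [[-0.08,0,0,0],[0,0,0,0],[0,0,0,0]]}}

```text
time_s: 19.85
tcp_pos: [0.5087, 0.1757, 0.2822]
ee_rot: [[-0.001, -1.0, -0.003], [-1.0, 0.001, -0.005], [0.005, 0.003, -1.0]]
wrist_force: [2.6, -12.8, -0.4]
gripper_width: 0.25
gripper_force: 30.0
```

Request:
{"api": "jog_arm", "payload": {"increments": [[0.06,0,0,0],[0,0,0,0],[0,0,0,0],[0,0,0,0],[0,0,0,0],[0,0,0,0]], "grip": 60}}

```text
time_s: 20.45
tcp_pos: [0.5088, 0.1773, 0.2823]
ee_rot: [[0.001, -1.0, 0.0], [-1.0, -0.001, 0.0], [-0.0, -0.0, -1.0]]
wrist_force: [-0.7, -0.4, -0.2]
gripper_width: 0.663
gripper_force: 0.0
```

Request:
{"api": "jog_arm", "payload": {"increments": [[0,0,-0.5,0],[0,0,-0.7,0],[0,0,-0.9,0],[0.5,0,0,0],[0.4,0,0,0],[0,0,0,0],[0,0,0,0]]}}

```text
time_s: 21.15
tcp_pos: [0.5086, 0.1584, 0.3235]
ee_rot: [[-0.0, -1.0, -0.001], [-1.0, 0.0, -0.001], [0.001, 0.001, -1.0]]
wrist_force: [0.3, -1.0, -0.4]
gripper_width: 0.69
gripper_force: 0.0
```

```bash
python3 - <<'E'
from h import *
s=sense();print(s["tcp_pos"],s["wrist_force"],s["gripper_width"])
C=cam("wrist");im=eyes.capture("wrist");u,v=proj(C,[.51,.165,.11]).astype(int);print(u,v)
cv2.imwrite("pics/w5.png",im)
hsv=cv2.cvtColor(im,cv2.COLOR_BGR2HSV);m=((hsv[...,1]>90)&((hsv[...,0]<20)|(hsv[...,0]>170))).astype(np.uint8);m[245:]=0
n,l,st,ce=cv2.connectedComponentsWithStats(m)
for i in range(1,n):
    if st[i,4]>300: print(st[i],[np.round(back(C,(st[i,0]+st[i,2]/2,q),2,.124),4).tolist() for q in (st[i,1],st[i,1]+st[i,3])])
E
```

```text
[0.50860301 0.1584179  0.32351104] [ 0.28945723 -1.02989276 -0.4095453 ] 0.689595862563619
314 243
[  0   0  35  71 322] [[0.651, 0.0347, 0.124], [0.6586, 0.0663, 0.124]]
[ 303  173   34   72 2241] [[0.5067, 0.1183, 0.124], [0.5067, 0.1603, 0.124]]
```

Request:
{"api": "jog_arm", "payload": {"increments": [[0,0,0,0],[0,0,0,0],[0,0,0,0],[0,0,0,0],[0,0,0,0],[0,0,0,0],[0,0,0,0],[0,0,0.4,0],[0,0,0.2,0]], "grip": 0}}

```text
time_s: 22.1
tcp_pos: [0.5085, 0.1588, 0.3112]
ee_rot: [[0.0, -1.0, -0.001], [-1.0, -0.0, -0.0], [0.0, 0.001, -1.0]]
wrist_force: [-0.2, -0.0, 0.2]
gripper_width: 0.022
gripper_force: 0.0
```

Request:
{"api": "jog_arm", "payload": {"increments": [[0,0,0.2,0],[0,0,0.2,0],[0,0,0.2,0],[0,-0.04,0.2,0],[0,-0.04,0.2,0],[0,-0.05,0.25,0]]}}

```text
time_s: 22.7
tcp_pos: [0.5112, 0.1588, 0.2869]
ee_rot: [[0.001, -1.0, -0.001], [-1.0, -0.001, -0.0], [0.0, 0.001, -1.0]]
wrist_force: [-2.6, -0.0, 1.8]
gripper_width: 0.007
gripper_force: 1.0
```

Request:
{"api": "jog_arm", "payload": {"increments": [[0,-0.12,0.3,0],[0,-0.12,0.3,0],[0,-0.12,0.3,0],[0,-0.2,0.26,0],[0,-0.2,0.26,0],[0,-0.2,0.26,0]]}}

```text
time_s: 23.3
tcp_pos: [0.5309, 0.159, 0.253]
ee_rot: [[0.0, -1.0, -0.0], [-1.0, -0.0, -0.0], [0.0, 0.0, -1.0]]
wrist_force: [-2.5, 0.0, 1.4]
gripper_width: 0.006
gripper_force: 1.9
```

```bash
python3 - <<'E'
from h import *
s=sense();print(s["tcp_pos"],s["wrist_force"])
im=eyes.capture("top");im=eyes.capture("wrist");cv2.imwrite("pics/w6.png",im);C=cam("wrist")
hsv=cv2.cvtColor(im,cv2.COLOR_BGR2HSV);m=((hsv[...,1]>90)&((hsv[...,0]<20)|(hsv[...,0]>170))).astype(np.uint8);m[245:]=0
n,l,st,ce=cv2.connectedComponentsWithStats(m)
for i in range(1,n):
    if st[i,4]>200: print(st[i],[np.round(back(C,(st[i,0]+st[i,2]/2,st[i,1]),2,z),4).tolist() for z in (.11,.06)])
E
```

```text
[0.53089851 0.15895287 0.25298743] [-2.45212697  0.02791338  1.35113267]
[ 291  178   48   67 2714] [[0.5314, 0.1106, 0.11], [0.5321, 0.1204, 0.06]]
```

Request:
{"api": "jog_arm", "payload": {"increments": [[0,0,-1,0],[0,0.8,0,0],[0,0.9,0,0],[0,0.55,0,0],[0,0,0.8,0],[0,0,1,0],[0,0,1,0],[0,0,0.5,0],[0,0,0,0]]}}

```text
time_s: 24.3
tcp_pos: [0.4855, 0.1589, 0.2064]
ee_rot: [[0.001, -1.0, -0.002], [-1.0, -0.001, -0.001], [0.001, 0.002, -1.0]]
wrist_force: [-0.7, 0.2, 0.2]
gripper_width: 0.008
gripper_force: 0.0
```

Request:
{"api": "jog_arm", "payload": {"increments": [[0,-0.4,0,0],[0,-0.3,0,0],[0,-0.3,0,0],[0,-0.3,0,0],[0,-0.3,0,0],[0,-0.3,0,0]]}}

```text
time_s: 24.9
tcp_pos: [0.5228, 0.1582, 0.2067]
ee_rot: [[-0.0, -1.0, -0.004], [-1.0, 0.0, -0.002], [0.002, 0.004, -1.0]]
wrist_force: [-6.1, -2.6, -4.2]
gripper_width: 0.007
gripper_force: 4.4
```

Request:
{"api": "jog_arm", "payload": {"increments": [[0,-0.2,0,0],[0,-0.2,0,0],[0,-0.2,0,0],[0,-0.2,0,0]]}}

```text
time_s: 25.3
tcp_pos: [0.5393, 0.1585, 0.2067]
ee_rot: [[0.0, -1.0, -0.003], [-1.0, -0.0, -0.001], [0.001, 0.003, -1.0]]
wrist_force: [-3.1, -0.9, -2.7]
gripper_width: 0.008
gripper_force: 1.8
```

Request:
{"api": "jog_arm", "payload": {"increments": [[0,-0.2,0,0],[0,-0.2,0,0],[0,-0.2,0,0],[0,-0.15,0,0],[0,0,0,0]]}}

```text
time_s: 25.8
tcp_pos: [0.5554, 0.1593, 0.208]
ee_rot: [[0.001, -1.0, 0.002], [-1.0, -0.001, 0.001], [-0.001, -0.002, -1.0]]
wrist_force: [-2.0, 0.6, -0.6]
gripper_width: 0.007
gripper_force: 0.9
```

```bash
python3 - <<'E'
from h import *
s=sense();print(s["tcp_pos"],s["wrist_force"])
im=eyes.capture("wrist");C=cam("wrist")
hsv=cv2.cvtColor(im,cv2.COLOR_BGR2HSV);m=((hsv[...,1]>90)&((hsv[...,0]<20)|(hsv[...,0]>170))).astype(np.uint8);m[245:]=0
n,l,st,ce=cv2.connectedComponentsWithStats(m)
for i in range(1,n):
    if st[i,4]>200: print(st[i],[np.round(back(C,(st[i,0]+st[i,2]/2,st[i,1]),2,z),4).tolist() for z in (.06,.035)])
E
```

```text
[0.55541812 0.15930548 0.2079973 ] [-2.01575728  0.61593637 -0.62123085]
[ 238  184   61   60 3129] [[0.5742, 0.1144, 0.06], [0.5781, 0.1198, 0.035]]
```

Request:
{"api": "jog_arm", "payload": {"increments": [[0,0.5,0,0],[0,1,0,0],[0,1,0,0],[0.2,0.5,-0.6,0],[0.5,0,-1,0],[0.5,0,-1,0],[0.5,0,-1,0],[0.5,0,-1,0],[0,0,-0.5,0],[0,0,0,0]]}}

```text
time_s: 26.85
tcp_pos: [0.4949, 0.1153, 0.3115]
ee_rot: [[0.001, -1.0, 0.005], [-1.0, -0.001, 0.003], [-0.003, -0.005, -1.0]]
wrist_force: [-0.2, -0.1, 0.2]
gripper_width: 0.006
gripper_force: 0.0
```

```bash
python3 - <<'E'
from h import *
s=sense();print(s["time_s"],s["tcp_pos"],s["wrist_force"])
w=eyes.capture("wrist");C=cam("wrist");sd=eyes.capture("side")
for c in ("side",):
    for n in ["salt_mill","tin","mug","egg_box"]: print(n,[(np.round(d["centre"],3).tolist(),round(d["conf"],2)) for d in eyes.spot_in(c,n)[:1]])
print(proj(C,[.584,.165,.035]),proj(C,[.584,.12,.035]),proj(C,[.584,.223,.11]))
cv2.imwrite("pics/fin.png",w)
E
```

```text
26.85 [0.49491728 0.11526989 0.31152738] [-0.23672292 -0.08448447  0.16428768]
salt_mill [([0.419, 0.423, 0.052], 0.55)]
tin [([0.772, 0.032, 0.057], 0.65)]
mug [([0.736, -0.084, 0.059], 0.79)]
egg_box [([0.415, 0.641, 0.083], 0.77)]
[211.44232296 262.57295501] [206.57006348 210.93830409] [183.53199418 391.9928347 ]
```

View pics/fin.png

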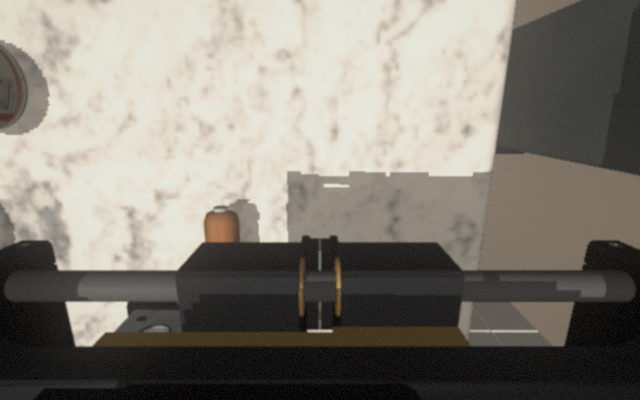

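The wrist view shows the grip hanging down, its end at (221,207) against (207,211) predicted for straight down. That is about 10° off vertical, well within limits. The grip end is still at y ≈ 0.120, so the crank stays home. The bystanders are where they were, and the gripper is clear.

```bash
python3 -c "
from station import r
print(r.finish_job())"
```

```text
the job is handed in; nothing more can be done
None
```

I fitted the crank fully home in the upper drive hole and turned its grip to hang about 10° off straight down, with the bystanders unmoved and the arm clear; I handed the job in at about 27 s, but no verdict was returned.

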